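# Bolt the dish transport case

## Robot

A 6-joint arm with a two-finger parallel gripper is mounted at the origin on a cart in front of the work surface, level with it; the furniture and walls round the work are solid. World frame = base frame: x ahead of the robot, y to its left, z up, the work surface at z = 0. Lengths are in m, angles in rad, forces in N, time in s.
With the tool pointing down it reaches from about 0.3 to 0.875 m from the base axis. Payload 6.4 kg.
Tool frame: the origin (TCP) lies on the mounting face of the last link; the fingertips stand 173 mm ahead of it and the grasp point (between the pads) lies 155 mm ahead of it (ctrl.grip_point_offset is the distance from the TCP to the grasp point, in m); z points along the fingers, y is the line along which they close (so a half turn about z gives the same grasp; the last joint's range is limited). The gripper opens to 85 mm and grips with 20 to 120 N. Pads are 22 mm wide; open, the fingers measure 114 mm over their backs; the gripper's body (76 mm by 85 mm) begins 54 mm behind the grasp point. The pads swing forward as they close: fully open they stand 13 mm farther back than shut.
Start: joints at [0.928, 0.181, 1.607, -0, 1.354, -0.206], TCP at [0.243, 0.521, 0.405] pointing down, gripper open.
Joint ranges: [-2.99, 2.99], [-0.89, 2.07], [0.3, 2.58], [-1.14, 4.28], [0, 2.63], [-3.12, 3.12]. Speed limits (rad/s): [2.57, 2.57, 3.01, 3.14, 3.14, 3.14].

## Interface

Orientations are given as a unit quaternion [w, x, y, z].
In Python, from bench import status, imaging, ctrl, models gives the robot as it stands.
- The arm moves only by the tool send_rows, never from a script. Its argument "commands" is a list that holds one entry, the list of rows, each a list of 6 numbers: the shift along the tool's x, y, z normalised to -1 to 1, where 1 is 3 cm, then the turn, a rotation vector about the tool's x, y, z normalised to -1 to 1, where 1 is 0.1 rad. A call has 1 to 8 rows; each row shifts and turns the commanded pose from where the row before left it, along the tool's axes as they then stand; what a row does not reach is not made up. A row lasts 1/12 s, in which the tool goes at most 41.7 mm and 7.16 degrees, less where a joint would pass 70% of its speed; a pose out of reach is approached as far as the arm can. A call with a number of a shift or a turn outside -1 to 1 is refused whole. A call with a gripper value outside its range is refused whole. "jaw" is the opening, from 0 (shut) to 1 (fully open), set as the call begins (left out, the last holds). The fingers move at their own pace and stop on an object; the grip force is fixed at half the most. Time passes only in rows, so rows that do not move let the fingers close. It gives the time, the measured TCP pose, the force, the opening and the grip force at its end, in the units of the state.
- status.get_obs(): the state, without advancing time (a new reading comes with each control period).
- imaging.camera(name): name is "scene" or "side" or "wrist"; returns a dict with "image" (400x640x3 uint8, blue, green, red), "depth" (400x640 float32, m along the optical axis (not along the pixel's ray), 0 where there is no reading), "mtx" (3x3 intrinsics, pixels), "pose" (4x4, takes a point from camera to world coordinates). Camera axes: x right, y down, z forward; pixel columns grow to the right and rows downward; lengths in m; the calibration is good to about 2 mm. A picture is of the moment at which its call begins.
- ctrl.hand_in(): hands the job in; it is judged then, once.
Trained networks look in a picture, given as the dict that the camera call returned (one of the last four; its "shot" number tells which), for a name from the list of things; names that differ only in an ending like _2 or _b are one class to them, and where a whole thing is asked for, a point or a joint stands for the part that bears it (a point fixed in the world has none). Each returns a list of dicts, best first, with "confidence" (0 to 1); they miss things now and then, are a little off and sometimes report something else, mostly with a low value. They report only what shows in the picture. A call takes as long as a camera call.
- models.recognise(picture, name): "centre" ([column, row] in pixels, amid what is visible of it).
- models.regions_of(picture, name): "region" (400x640 bool, what is visible of it) and "centre" ([column, row] in pixels, amid what is visible of it).
The state is a dict: "time_s": time; "q": joint angles; "dq": joint speeds; "joint_efforts": joint torques, N m; "eef_pos": TCP position; "eef_rot": TCP orientation; "wrist_force": force on the tool from outside, world axes, zero at the start; "torque": the same for the moment, N m; "opening": opening from 0.0 (shut) to 1.0 (fully open); "grasp_force": force on a finger pad.
Only numpy, scipy, OpenCV 4.12 (cv2) and the standard library are available. Lean on these libraries where they do the work, as an engineer would, in place of code of your own. Each camera call takes 0.05 s, during which the arm holds its last target. There are 200 camera calls.

## Task

Close the culture-dish transport case ready for carrying: with the fingertips push its lid down until it is fully shut, then push the bolt by its black knob all the way along its slot, through the staple that hangs from the lid, and finally press the knob down round the corner of the slot as far as it goes, so the bolt is locked. Only push: do not take the knob between the fingers and do not swing the lid further open. Leave the small things standing round the case where they are.

Things in the scene. Friction and masses are not known exactly. Their poses are not given: they have to be found in the camera images.
- case: aluminium transport case holding petri dishes, fixed; 170 deep (x), 240 wide (y), 105 high without the lid. Origin: centre of its underside. x points from its front (bolt side, facing the robot) to its hinge side, y to the left along the front, z up. A carrying handle stands out about 40 from each end (y) at height 60
- barrel (a point): mid point of the steel barrel bolt's axis, on the case's front at case x = -102, y = -33, z = 88; axis along case y; barrel 26 diameter, 90 long. Its L-shaped slot guides the handle's stem: a long leg of 45 towards +y, then at its +y end a cross leg 65 degrees downward round the barrel. The stem can turn down only in the last 1.5 mm of the long leg; once down, the bolt cannot slide back
- lid (a joint): hinge of the lid, rad: 0 shut, positive open; starts at 0.3 to 0.75. Hinge line parallel to case y at case x = +85, z = 105. Lid 174 deep, 246 wide, 12 thick; shut, its top is at z = 117. Stiff hinge: it stays where it is left; 1 to 4 N on top of its front half pushes it down
- lid_front (a point): middle of the lid's front edge, on its top face; moves with the lid. Shut, it is at case x = -85, y = 0, z = 116
- staple (a point): centre of the steel eye (15 x 15 inside, 16 long in y) that hangs from the lid's front edge and takes the bolt; moves with the lid. With the lid shut it is at case x = -102, y = +41, z = 88, in line with the bolt, whose 10 diameter rod can enter it only then
- bolt (a joint): travel of the bolt along case +y, m: 0 withdrawn, 0.045 fully shot, its rod through the staple. Slides with about 2 N of friction and stays where it is left. Starts at 0 to 0.008
- bolt_handle (a joint): turn of the bolt's handle about the bolt's axis, rad: 0 up in the long leg (pointing to the front and 30 degrees upward), 1.13 fully down in the cross leg (to the front and 35 degrees downward). Starts at 0 to 0.08. Stays where it is left; about 2 N on the knob turns it
- knob (a point): centre of the black ball knob, 18 diameter, on the handle's 6 diameter steel stem, 42 from the bolt's axis. Handle up: case x = -138, z = 109, y = -55 plus the bolt's travel (mm). Handle fully down: case x = -136, z = 64
- amber_bottle: amber reagent bottle, 34 diameter, 75 high, loose, beside the case's left end; origin at the centre of its underside. Not to be moved
- bottle_cap: black bottle cap, 59 diameter, 28 high, loose, to the left in front of the case; origin at the centre of its underside. Not to be moved
- spare_dish: empty petri dish, 90 diameter, 15 high, loose, to the right in front of the case; origin at the centre of its underside. Not to be moved
- snuffer: steel snuffer cap, 34 diameter, 30 high, loose, beside the case's right end; origin at the centre of its underside. Not to be moved

How it is judged:
On the way, in this order (a step that is already met when the one before it is completed fails the run):
1. the lid is pushed shut while the bolt is still withdrawn (value of joint lid below 0.02 rad and value of joint bolt below 0.03 m), for 0.2 s.
2. the bolt is pushed home through the staple of the shut lid (value of joint lid below 0.03 rad and value of joint bolt above 0.0415 m and value of joint bolt_handle below 0.8 rad), for 0.05 s.
At the end, for the whole second after the job is handed in: lid shut (within 0.03 rad), bolt shot (at least 40.5 of its 45 mm) and its handle turned down into the cross leg (at least 0.95 of 1.13 rad), all at rest (value of joint lid below 0.03 rad and value of joint bolt above 0.0405 m and value of joint bolt_handle above 0.95 rad and velocity of joint each of lid, bolt_handle below 0.05 rad/s); the robot touches nothing.
It fails at once if the lid is swung further open (value of joint lid above 0.85 rad).
It fails at once if the knob is taken between the fingers (distance between the grasp point and knob below 0.012 m).
It fails at once if a thing beside the case is moved by more than 25 mm (distance of any of amber_bottle, bottle_cap, spare_dish, snuffer from where it was at the start of the episode above 0.025 m).
It fails at once if a thing beside the case is lifted (height (world z) of any of amber_bottle, bottle_cap, spare_dish, snuffer above 0.012 m).
It also fails if it takes over 53 s, if anything falls off the work surface, if the arm or the gripper's body presses on something with over 40 N, if the wrist force passes 120 N, or if a joint passes its speed limit or range.

## Working session

There is one attempt and no reset: what is moved stays moved. The work goes in short steps, Python scripts to look and compute and a tool call to move; the robot and the scene stay as the last step left them, time stands still between calls to the robot, and variables do not carry over. Pictures are saved under pics/ and viewed, at most 10 in all, crops included, and the job is handed in when it is done.

Besides the shell and the picture viewer there is one more tool, called by a JSON object that holds its "op" and its "data", one argument or row to a line. send_rows: Moves the arm, as the interface text tells. Its arguments: {"type":"object","properties":{"commands":{"type":"array"},"jaw":{"type":"number"}},"required":["commands"]}

```bash
mkdir -p pics; cat > h.py <<'E'
import numpy as np, cv2
from bench import status, imaging, ctrl, models
def w(p,uv,z=None,r=2):
    u,v=int(round(uv[0])),int(round(uv[1]))
    d=p["depth"][max(v-r,0):v+r+1,max(u-r,0):u+r+1]; d=d[d>0]
    d=np.median(d)
    c=np.linalg.inv(p["mtx"])@np.array([uv[0],uv[1],1.])*d
    return (p["pose"]@np.append(c,1))[:3]
def cloud(p,m):
    v,u=np.nonzero(m&(p["depth"]>0)); d=p["depth"][v,u]
    c=(np.linalg.inv(p["mtx"])@np.stack([u,v,np.ones(len(u))]))*d
    return (p["pose"][:3,:3]@c).T+p["pose"][:3,3]
E
python3 - <<'E'
from h import *
o=status.get_obs(); print({k:np.round(v,3) for k,v in o.items()}, ctrl.grip_point_offset)
for c in ["scene","side"]:
    p=imaging.camera(c); cv2.imwrite(f"pics/{c}0.png",p["image"])
    print(c,p["pose"].round(3).tolist())
    for n in ["knob","barrel","lid_front","staple","case","amber_bottle","bottle_cap","spare_dish","snuffer"]:
        for x in models.recognise(p,n)[:1]:
            print(n,np.round(x["centre"],1),round(x["confidence"],2),w(p,x["centre"]).round(3))
E
```

```text
{'time_s': np.float64(0.0), 'q': array([ 0.928,  0.182,  1.608,  0.   ,  1.354, -0.206]), 'dq': array([ 0.001, -0.   ,  0.001, -0.   , -0.002, -0.001]), 'joint_efforts': array([ 1.0000e-03, -4.4487e+01, -3.5134e+01, -0.0000e+00,  9.0000e-03,
        0.0000e+00]), 'eef_pos': array([0.243, 0.521, 0.404]), 'eef_rot': array([-0.   ,  0.217,  0.976, -0.001]), 'wrist_force': array([0.165, 0.157, 0.09 ]), 'torque': array([-0.041, -0.007,  0.038]), 'grasp_force': np.float64(0.0), 'opening': np.float64(0.997)} 0.1547
scene [[0.594, -0.584, 0.553, -0.027], [-0.804, -0.414, 0.427, -0.46], [-0.02, -0.698, -0.715, 0.881], [0.0, 0.0, 0.0, 1.0]]
knob [332.3 244.4] 0.66 [ 0.484 -0.088  0.115]
barrel [356.2 214.7] 0.86 [ 0.546 -0.106  0.164]
lid_front [358.1 191.3] 0.8 [ 0.619 -0.063  0.151]
staple [360.1 194.2] 0.76 [ 0.613 -0.072  0.151]
case [354.1 216. ] 0.61 [ 0.618 -0.055  0.066]
amber_bottle [298.8 179.9] 0.56 [0.662 0.15  0.04 ]
bottle_cap [276.9 207.5] 0.83 [0.557 0.139 0.029]
spare_dish [395.1 310.5] 0.96 [ 0.481 -0.253  0.015]
snuffer [432.4 273. ] 0.46 [ 0.607 -0.274  0.024]
side [[0.985, -0.098, 0.143, 0.415], [-0.174, -0.575, 0.8, -0.875], [0.004, -0.812, -0.583, 0.739], [0.0, 0.0, 0.0, 1.0]]
knob [283.6 230.7] 0.5 [ 0.486 -0.094  0.111]
barrel [340.  229.1] 0.63 [ 0.596 -0.159  0.151]
lid_front [343.7 204.9] 0.89 [ 0.624 -0.073  0.148]
staple [342.7 205.1] 0.6 [ 0.621 -0.073  0.148]
bottle_cap [299.3 200.5] 0.46 [0.553 0.131 0.028]
spare_dish [290.2 318.7] 0.65 [ 0.476 -0.259  0.016]
snuffer [361.1 317.3] 0.61 [ 0.616 -0.284  0.021]
```

View pics/scene0.png

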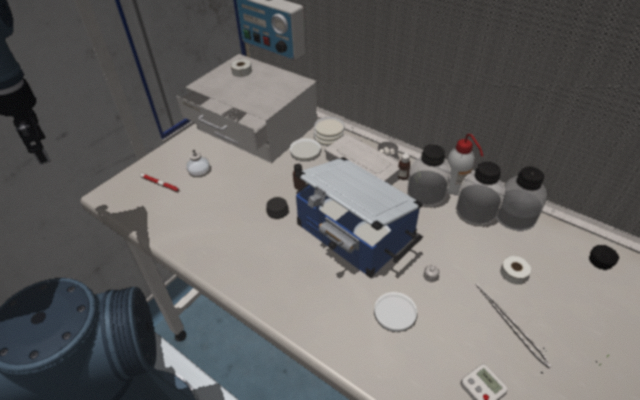

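View pics/side0.png

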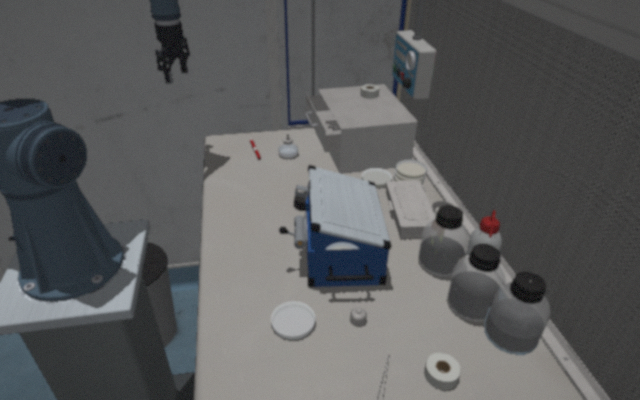

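```bash
python3 - <<'E'
from h import *
for c in ["scene","side"]:
    p=imaging.camera(c)
    for n in ["lid","knob","case"]:
        for x in models.regions_of(p,n)[:1]:
            P=cloud(p,x["region"]); m=P.mean(0)
            print(c,n,x["confidence"],len(P),np.percentile(P,[2,50,98],axis=0).round(3).tolist())
            if n=="lid":
                # RANSAC plane
                rng=np.random.default_rng(0);b=0
                for _ in range(300):
                    a=P[rng.choice(len(P),3)];nn=np.cross(a[1]-a[0],a[2]-a[0]);l=np.linalg.norm(nn)
                    if l<1e-6: continue
                    nn/=l;I=abs((P-a[0])@nn)<.003
                    if I.sum()>b:b=I.sum();best=I
                Q=P[best];nn=np.linalg.svd(Q-Q.mean(0),full_matrices=False)[2][2];nn*=np.sign(nn[2])
                print("plane",b,nn.round(3),Q.mean(0).round(3),"ang",np.arccos(nn[2]).round(3),"yaw",np.degrees(np.arctan2(nn[1],nn[0])).round(1))
                s=cv2.minAreaRect((Q[:,:2]).astype(np.float32)*1000);print(s,cv2.boxPoints(s).round(0).tolist(),"z",np.percentile(Q[:,2],[1,99]).round(3))
E
```

```text
scene lid 0.82 4497 [[0.538, -0.176, 0.116], [0.616, -0.059, 0.15], [0.718, 0.064, 0.171]]
plane 3888 [ 0.311 -0.045  0.949] [ 0.627 -0.062  0.148] ang 0.32 yaw -8.2
((634.07080078125, -54.96083068847656), (247.7425537109375, 167.4569091796875), 82.23419189453125) [[534.0, -166.0], [700.0, -189.0], [734.0, 56.0], [568.0, 79.0]] z [0.117 0.171]
scene knob 0.55 415 [[0.539, 0.121, 0.002], [0.561, 0.141, 0.027], [0.591, 0.171, 0.031]]
scene case 0.67 9518 [[0.517, -0.189, 0.007], [0.594, -0.083, 0.104], [0.701, 0.066, 0.17]]
side lid 0.65 4798 [[0.54, -0.181, 0.116], [0.625, -0.077, 0.146], [0.715, 0.06, 0.17]]
plane 4280 [ 0.312 -0.044  0.949] [ 0.629 -0.071  0.146] ang 0.321 yaw -8.1
((633.2339477539062, -56.57948303222656), (249.17813110351562, 165.72242736816406), 82.22518920898438) [[534.0, -169.0], [698.0, -191.0], [732.0, 56.0], [568.0, 78.0]] z [0.117 0.171]
side knob 0.41 86 [[0.477, -0.098, 0.0], [0.489, -0.092, 0.11], [0.515, 0.033, 0.119]]
side case 0.72 9285 [[0.517, -0.208, 0.006], [0.61, -0.119, 0.119], [0.709, 0.058, 0.169]]
```

The pictures show a blue case at about (355,215) in the scene view, with its lid about 0.32 rad open. The knob is at (332,244), the dish at (395,310), the snuffer at (432,272) and the cap at (277,207). From these I get case yaw ≈ -8° and origin ≈ (0.626, -0.055). The knob predicted from that matches the measured one. I'll align the tool with the case, close the jaw and move over the lid.

{"op": "send_rows", "data": {
  "commands": [
    [[0, 0, 0, 0, 0, -1], [0, 0, 0, 0, 0, -1], [0, 0, 0, 0, 0, -0.97], [-0.76, -1, 0, 0, 0, 0], [-0.76, -1, 0, 0, 0, 0], [-0.76, -1, 0, 0, 0, 0], [-0.76, -1, 0, 0, 0, 0], [-0.76, -1, 0, 0, 0, 0]]
  ],
  "jaw": 0
}}

```text
time_s: 2.07
eef_pos: [0.3356, 0.3552, 0.4048]
eef_rot: [0.0, 0.069, 0.998, 0.0]
wrist_force: [0.9, 0.9, 0.9]
opening: 0.001
grasp_force: 0.0
```

{"op": "send_rows", "data": {
  "commands": [
    [[-0.76, -1, 0, 0, 0, 0], [-0.76, -1, 0, 0, 0, 0], [-0.76, -1, 0, 0, 0, 0], [-0.76, -1, 0, 0, 0, 0], [-0.76, -1, 0, 0, 0, 0], [-0.76, -1, 0, 0, 0, 0], [-0.76, -1, 0, 0, 0, 0], [-0.76, -1, 0, 0, 0, 0]]
  ]
}}

```text
time_s: 2.73
eef_pos: [0.4829, 0.0917, 0.405]
eef_rot: [0.0, 0.07, 0.998, 0.0]
wrist_force: [0.3, 1.1, 0.4]
opening: 0.001
grasp_force: 0.0
```

{"op": "send_rows", "data": {
  "commands": [
    [[-0.7, -0.95, 0, 0, 0, 0], [-0.7, -0.95, 0, 0, 0, 0], [-0.7, -0.95, 0, 0, 0, 0], [-0.7, -0.95, 0, 0, 0, 0], [0, 0, 0.5, 0, 0, 0], [0, 0, 0.5, 0, 0, 0], [0, 0, 0, 0, 0, 0]]
  ]
}}

```text
time_s: 3.32
eef_pos: [0.5489, -0.0317, 0.3715]
eef_rot: [-0.003, 0.071, 0.998, 0.001]
wrist_force: [-1.0, -0.4, -0.8]
opening: 0.0
grasp_force: 0.0
```

{"op": "send_rows", "data": {
  "commands": [
    [[-0.6, 0, 0, 0, 0, 0], [0, 0, 0.3, 0, 0, 0], [0, 0, 0.3, 0, 0, 0], [0, 0, 0.3, 0, 0, 0], [0, 0, 0.3, 0, 0, 0], [0, 0, 0.3, 0, 0, 0], [0, 0, 0.3, 0, 0, 0]]
  ]
}}

```text
time_s: 3.9
eef_pos: [0.5671, -0.0333, 0.3198]
eef_rot: [-0.0, 0.07, 0.998, 0.0]
wrist_force: [-0.4, 0.0, 0.9]
opening: -0.001
grasp_force: 0.7
```

{"op": "send_rows", "data": {
  "commands": [
    [[0, 0, 0.2, 0, 0, 0], [0, 0, 0.2, 0, 0, 0], [0, 0, 0.2, 0, 0, 0], [0, 0, 0, 0, 0, 0]]
  ]
}}

```text
time_s: 4.23
eef_pos: [0.5672, -0.0335, 0.3013]
eef_rot: [-0.001, 0.07, 0.998, 0.0]
wrist_force: [-0.0, -0.5, -0.3]
opening: -0.003
grasp_force: 0.0
```

{"op": "send_rows", "data": {
  "commands": [
    [[0, 0, 0.15, 0, 0, 0], [0, 0, 0.1, 0, 0, 0], [0, 0, 0.1, 0, 0, 0], [0, 0, 0.1, 0, 0, 0], [0, 0, 0, 0, 0, 0], [0, 0, 0, 0, 0, 0]]
  ]
}}

```text
time_s: 4.73
eef_pos: [0.5677, -0.0336, 0.2894]
eef_rot: [0.0, 0.07, 0.998, -0.0]
wrist_force: [-1.2, 0.4, 1.7]
opening: 0.004
grasp_force: 1.2
```

```bash
python3 - <<'E'
from h import *
for c in ["scene","side"]:
    p=imaging.camera(c)
    cv2.imwrite(f"pics/{c}1.png",cv2.resize(p["image"][140:300,220:460],(720,480)))
    for x in models.regions_of(p,"lid")[:1]:
        P=cloud(p,x["region"]);P=P[P[:,2]<.18]
        for _ in range(6):
            A=np.c_[P[:,:2],np.ones(len(P))];s=np.linalg.lstsq(A,P[:,2],rcond=None)[0];r=abs(A@s-P[:,2]);P=P[r<max(.003,2*r.std())]
        n=np.array([-s[0],-s[1],1]);n/=np.linalg.norm(n);print(c,n.round(3),np.arccos(n[2]).round(3),len(P),P.mean(0).round(3))
        e=cv2.minAreaRect((P[:,:2]*1000).astype(np.float32));print(e)
print(status.get_obs()["wrist_force"])
E
```

```text
scene [-0.006 -0.002  1.   ] 0.007 3861 [ 0.615 -0.085  0.117]
((626.8287353515625, -55.4324951171875), (244.74974060058594, 175.1903533935547), 82.02045440673828)
side [-0.001 -0.004  1.   ] 0.004 4435 [ 0.627 -0.076  0.118]
((625.8584594726562, -56.33514404296875), (249.73297119140625, 174.57876586914062), 82.56352233886719)
[0.37484994 0.30403895 1.9842571 ]
```

{"op": "send_rows", "data": {
  "commands": [
    [[0, 0, 0.06, 0, 0, 0], [0, 0, 0.04, 0, 0, 0], [0, 0, 0, 0, 0, 0], [0, 0, 0, 0, 0, 0]]
  ]
}}

```text
time_s: 5.27
eef_pos: [0.5678, -0.0335, 0.2891]
eef_rot: [0.0, 0.07, 0.998, -0.0]
wrist_force: [-10.6, 2.3, 23.5]
opening: -0.002
grasp_force: 11.5
```

{"op": "send_rows", "data": {
  "commands": [
    [[0, 0, -0.8, 0, 0, 0], [0, 0, -0.9, 0, 0, 0], [0.68, -0.85, 0, 0, 0, 0], [0.68, -0.85, 0, 0, 0, 0], [0.68, -0.87, 0, 0, 0, 0], [0.68, -0.9, 0, 0, 0, 0], [0, 0, 0, 0, 0, 0], [0, 0, 0, 0, 0, 0]]
  ]
}}

```text
time_s: 5.93
eef_pos: [0.4714, -0.1263, 0.3371]
eef_rot: [0.0, 0.071, 0.997, 0.0]
wrist_force: [0.5, 0.5, 0.9]
opening: 0.0
grasp_force: 0.0
```

```bash
python3 - <<'E'
from h import *
O=np.array([.6263,-.0559,0]);a=np.radians(-7.8);R=np.array([[np.cos(a),-np.sin(a),0],[np.sin(a),np.cos(a),0],[0,0,1]])
o=status.get_obs();print("tcp case",((o["eef_pos"]-O)@R).round(4))
for c in ["scene","wrist","side"]:
    p=imaging.camera(c); cv2.imwrite(f"pics/{c}2.png",p["image"])
    for n in ["knob","barrel"]:
      for x in models.regions_of(p,n)[:2]:
        P=(cloud(p,x["region"])-O)@R
        print(c,n,x["centre"],round(x["confidence"],2),len(P),np.percentile(P,[5,50,95],axis=0).round(3).tolist() if len(P) else 0)
E
```

```text
tcp case [-0.1439 -0.0908  0.3371]
scene knob [334.0, 245.7] 0.43 62 [[-0.143, -0.058, 0.1], [-0.136, -0.053, 0.113], [-0.117, -0.045, 0.119]]
scene knob [378.8, 208.0] 0.37 3203 [[-0.087, -0.117, 0.101], [-0.004, -0.053, 0.117], [0.079, 0.11, 0.12]]
scene barrel [377.4, 227.2] 0.73 6333 [[-0.103, -0.12, 0.012], [-0.038, -0.074, 0.103], [0.075, 0.107, 0.119]]
wrist knob [373.2, 230.7] 0.77 653 [[-0.145, -0.057, 0.096], [-0.137, -0.051, 0.114], [-0.11, -0.045, 0.117]]
wrist barrel [498.3, 284.5] 0.8 20731 [[-0.113, -0.057, 0.016], [-0.084, 0.048, 0.103], [-0.042, 0.117, 0.118]]
wrist barrel [376.3, 233.1] 0.32 947 [[-0.145, -0.057, 0.088], [-0.134, -0.049, 0.11], [-0.104, -0.003, 0.117]]
side knob [283.1, 229.0] 0.64 68 [[-0.141, -0.06, 0.1], [-0.133, -0.055, 0.111], [-0.119, -0.051, 0.118]]
side barrel [340.6, 232.9] 0.95 8544 [[-0.092, -0.122, 0.017], [-0.006, -0.076, 0.116], [0.078, 0.096, 0.12]]
```

View pics/wrist2.png

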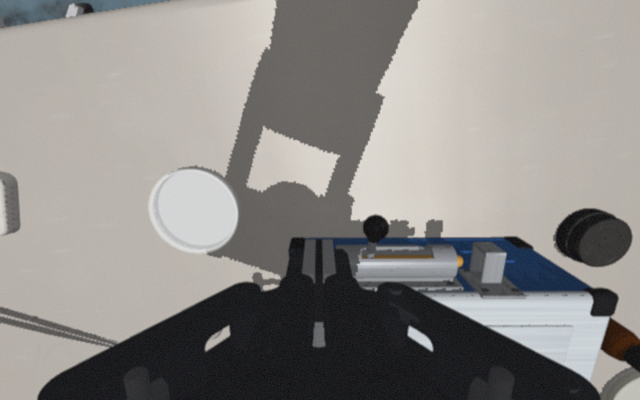

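The wrist view shows the black knob at (375,228), left of the barrel, with the staple at (487,262). The closed fingertips are at (320,265), on the knob's -y side. I'll lower beside the knob and push.

{"op": "send_rows", "data": {
  "commands": [
    [[0, 0, 0.75, 0, 0, 0], [0, 0, 0.75, 0, 0, 0], [0, 0, 0.75, 0, 0, 0], [0, 0.2, 0, 0, 0, 0], [0, 0.2, 0, 0, 0, 0], [0, 0.2, 0, 0, 0, 0], [0, 0.2, 0, 0, 0, 0], [0, 0, 0, 0, 0, 0]]
  ]
}}

```text
time_s: 7.05
eef_pos: [0.4762, -0.1005, 0.271]
eef_rot: [0.001, 0.069, 0.998, -0.0]
wrist_force: [-0.0, -0.1, -0.9]
opening: 0.0
grasp_force: 0.0
```

{"op": "send_rows", "data": {
  "commands": [
    [[0, 0.2, 0, 0, 0, 0], [0, 0.2, 0, 0, 0, 0], [0, 0.2, 0, 0, 0, 0], [0, 0.15, 0, 0, 0, 0], [0, 0.15, 0, 0, 0, 0], [0, 0, 0, 0, 0, 0]]
  ]
}}

```text
time_s: 7.55
eef_pos: [0.4794, -0.0739, 0.2697]
eef_rot: [0.0, 0.07, 0.998, 0.0]
wrist_force: [-0.2, 0.6, 0.4]
opening: 0.001
grasp_force: 0.0
```

{"op": "send_rows", "data": {
  "commands": [
    [[0, 0.12, 0, 0, 0, 0], [0, 0.1, 0, 0, 0, 0], [0, 0.1, 0, 0, 0, 0], [0, 0, 0, 0, 0, 0]]
  ]
}}

```text
time_s: 7.88
eef_pos: [0.4806, -0.0653, 0.2697]
eef_rot: [-0.0, 0.07, 0.998, -0.001]
wrist_force: [-0.8, -4.4, 0.6]
opening: -0.0
grasp_force: 2.4
```

```bash
python3 - <<'E'
from h import *
O=np.array([.6263,-.0559,0]);a=np.radians(-7.8);R=np.array([[np.cos(a),-np.sin(a),0],[np.sin(a),np.cos(a),0],[0,0,1]])
o=status.get_obs();print("tcp case",((o["eef_pos"]-O)@R).round(4),o["wrist_force"]@R)
for c in ["wrist","scene"]:
    p=imaging.camera(c); cv2.imwrite(f"pics/{c}3.png",p["image"])
    for n in ["knob"]:
      for x in models.regions_of(p,n)[:2]:
        P=(cloud(p,x["region"])-O)@R
        print(c,n,x["centre"],round(x["confidence"],2),len(P),np.percentile(P,[5,50,95],axis=0).round(3).tolist() if len(P) else 0)
E
```

```text
tcp case [-0.1431 -0.0291  0.2697] [-0.23785105 -4.51861993  0.63246968]
wrist knob [364.8, 273.3] 0.9 768 [[-0.146, -0.013, 0.107], [-0.143, -0.007, 0.113], [-0.138, -0.0, 0.117]]
```

View pics/wrist3.png

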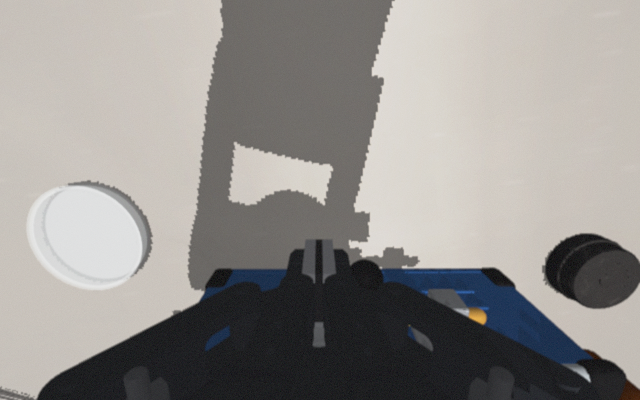

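The orange rod end at (478,317) is already through the staple, and the knob at (366,275) is at y ≈ -8 mm. I'll push a little more to confirm the stop.

{"op": "send_rows", "data": {
  "commands": [
    [[0, 0.07, 0, 0, 0, 0], [0, 0.05, 0, 0, 0, 0], [0, 0, 0, 0, 0, 0], [0, 0, 0, 0, 0, 0]]
  ]
}}

```text
time_s: 8.42
eef_pos: [0.4808, -0.0637, 0.2699]
eef_rot: [-0.001, 0.07, 0.998, -0.003]
wrist_force: [-6.5, -15.7, 2.3]
opening: -0.003
grasp_force: 8.6
```

{"op": "send_rows", "data": {
  "commands": [
    [[0, -0.15, 0, 0, 0, 0], [0, 0, -0.7, 0, 0, 0], [0, 0, -0.6, 0, 0, 0], [0, 0.4, 0, 0, 0, 0], [0, 0.3, 0, 0, 0, 0], [0, 0, 0, 0, 0, 0], [0, 0, 0, 0, 0, 0]]
  ]
}}

```text
time_s: 9.0
eef_pos: [0.483, -0.0442, 0.3075]
eef_rot: [-0.001, 0.069, 0.998, 0.0]
wrist_force: [0.6, -0.7, 0.8]
opening: 0.002
grasp_force: 0.0
```

```bash
python3 - <<'E'
from h import *
O=np.array([.6263,-.0559,0]);a=np.radians(-7.8);R=np.array([[np.cos(a),-np.sin(a),0],[np.sin(a),np.cos(a),0],[0,0,1]])
o=status.get_obs();print("tcp case",((o["eef_pos"]-O)@R).round(4),o["wrist_force"]@R)
E
```

```text
tcp case [-0.1436 -0.0079  0.3075] [ 0.66768051 -0.61208167  0.79643471]
```

{"op": "send_rows", "data": {
  "commands": [
    [[0, 0, 0.4, 0, 0, 0], [0, 0, 0.2, 0, 0, 0], [0, 0, 0.2, 0, 0, 0], [0, 0, 0.2, 0, 0, 0], [0, 0, 0.2, 0, 0, 0], [0, 0, 0.2, 0, 0, 0], [0, 0, 0.2, 0, 0, 0], [0, 0, 0, 0, 0, 0]]
  ]
}}

```text
time_s: 9.67
eef_pos: [0.4832, -0.0454, 0.2594]
eef_rot: [-0.001, 0.07, 0.998, 0.0]
wrist_force: [-0.0, -0.1, -1.1]
opening: -0.003
grasp_force: 0.0
```

{"op": "send_rows", "data": {
  "commands": [
    [[0, 0, 0.15, 0, 0, 0], [0, 0, 0.15, 0, 0, 0], [0, 0, 0.1, 0, 0, 0], [0, 0, 0.05, 0, 0, 0], [0, 0, 0, 0, 0, 0], [0, 0, 0, 0, 0, 0]]
  ]
}}

```text
time_s: 10.17
eef_pos: [0.4835, -0.0454, 0.2472]
eef_rot: [-0.0, 0.07, 0.998, -0.0]
wrist_force: [-0.2, 0.0, 1.1]
opening: -0.002
grasp_force: 0.4
```

{"op": "send_rows", "data": {
  "commands": [
    [[0, 0, 0.1, 0, 0, 0], [0, 0, 0.07, 0, 0, 0], [0, 0, 0, 0, 0, 0], [0, 0, 0, 0, 0, 0]]
  ]
}}

```text
time_s: 10.5
eef_pos: [0.4842, -0.0454, 0.244]
eef_rot: [0.001, 0.07, 0.998, -0.0]
wrist_force: [-4.3, 1.7, 18.9]
opening: 0.003
grasp_force: 9.2
```

```bash
python3 - <<'E'
from h import *
O=np.array([.6263,-.0559,0]);a=np.radians(-7.8);R=np.array([[np.cos(a),-np.sin(a),0],[np.sin(a),np.cos(a),0],[0,0,1]])
o=status.get_obs();print("tcp case",((o["eef_pos"]-O)@R).round(4),o["wrist_force"]@R)
p=imaging.camera("scene"); cv2.imwrite("pics/scene4.png",cv2.resize(p["image"][180:300,260:440],(720,480)))
E
```

```text
tcp case [-0.1422 -0.0089  0.244 ] [-4.46895499  1.11656841 18.8643895 ]
```

View pics/scene4.png

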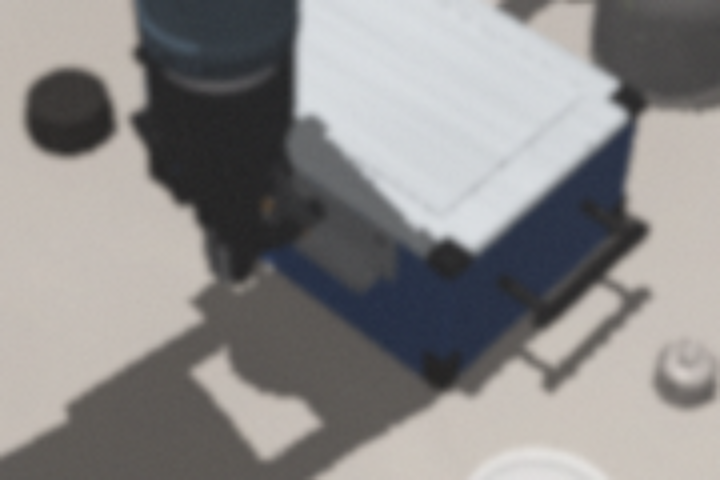

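The crop shows the lid shut. The fingers hide the knob near (235,270), and they met a firm stop (19 N) at tip height 72 mm, which matches the handle fully down. I'll retreat and check.

{"op": "send_rows", "data": {
  "commands": [
    [[0, 0, -0.3, 0, 0, 0], [0, 0, -0.8, 0, 0, 0], [0, 0, -1, 0, 0, 0], [0.5, 0, -1, 0, 0, 0], [0.5, 0, -1, 0, 0, 0], [0.5, 0, -1, 0, 0, 0], [0, 0, 0, 0, 0, 0], [0, 0, 0, 0, 0, 0]]
  ]
}}

```text
time_s: 11.22
eef_pos: [0.4387, -0.039, 0.3968]
eef_rot: [0.002, 0.07, 0.998, -0.001]
wrist_force: [-0.3, 0.1, -1.3]
opening: 0.002
grasp_force: 0.0
```

```bash
python3 - <<'E'
from h import *
O=np.array([.6263,-.0559,0]);a=np.radians(-7.8);R=np.array([[np.cos(a),-np.sin(a),0],[np.sin(a),np.cos(a),0],[0,0,1]])
o=status.get_obs();print(o["wrist_force"],o["dq"].round(3))
for c in ["wrist","scene","side"]:
    p=imaging.camera(c)
    if c=="scene": cv2.imwrite("pics/scene5.png",cv2.resize(p["image"][180:300,260:440],(720,480)))
    for n in ["knob","lid","snuffer","bottle_cap"]:
      for x in models.regions_of(p,n)[:1]:
        P=(cloud(p,x["region"])-O)@R
        print(c,n,x["centre"],round(x["confidence"],2),len(P),np.percentile(P,[5,50,95],axis=0).round(3).tolist() if len(P) else 0)
E
```

```text
[-0.3174903   0.12344049 -1.33301837] [-0.     0.058  0.026  0.002 -0.019  0.002]
wrist knob [481.2, 251.4] 0.69 2012 [[-0.115, 0.169, 0.005], [-0.094, 0.189, 0.027], [-0.068, 0.215, 0.029]]
wrist lid [370.2, 291.2] 0.71 1598 [[-0.113, -0.111, 0.084], [-0.085, 0.044, 0.115], [-0.039, 0.12, 0.118]]
wrist snuffer [167.1, 312.9] 0.6 190 [[-0.002, -0.222, 0.002], [-0.0, -0.212, 0.014], [0.004, -0.203, 0.022]]
wrist bottle_cap [484.3, 250.6] 0.56 2002 [[-0.115, 0.169, 0.006], [-0.094, 0.189, 0.027], [-0.068, 0.214, 0.029]]
scene knob [320.4, 243.4] 0.59 51 [[-0.141, -0.015, 0.066], [-0.133, -0.01, 0.072], [-0.121, -0.004, 0.077]]
scene lid [357.4, 202.6] 0.96 5637 [[-0.084, -0.114, 0.111], [-0.003, -0.016, 0.117], [0.079, 0.104, 0.12]]
scene snuffer [316.6, 245.4] 0.7 120 [[-0.14, -0.014, 0.002], [-0.121, -0.007, 0.073], [-0.095, 0.035, 0.093]]
scene bottle_cap [276.4, 207.9] 0.96 427 [[-0.113, 0.168, 0.002], [-0.092, 0.187, 0.026], [-0.067, 0.215, 0.03]]
side knob [283.8, 230.7] 0.46 49 [[-0.14, -0.019, 0.065], [-0.133, -0.012, 0.071], [-0.12, -0.009, 0.077]]
side lid [339.1, 217.6] 0.95 5174 [[-0.081, -0.119, 0.114], [-0.002, -0.022, 0.118], [0.078, 0.106, 0.12]]
side snuffer [359.2, 318.3] 0.79 282 [[0.0, -0.231, 0.001], [0.013, -0.223, 0.021], [0.029, -0.202, 0.028]]
side bottle_cap [302.6, 196.4] 0.5 112 [[-0.111, 0.168, 0.016], [-0.099, 0.184, 0.028], [-0.088, 0.208, 0.031]]
```

View pics/scene5.png

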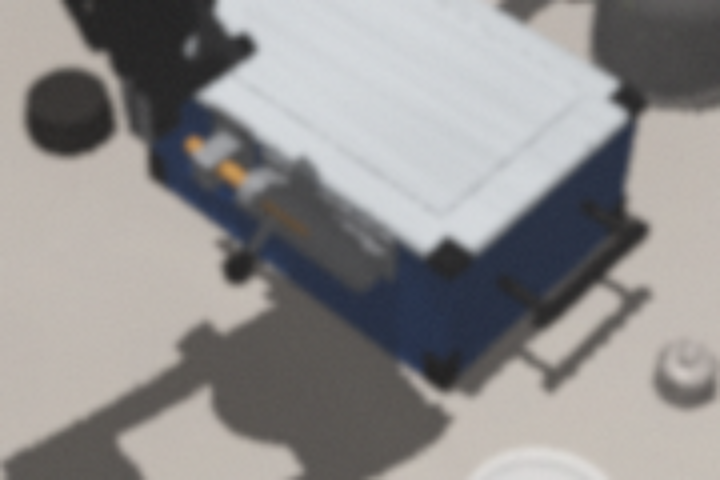

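The view shows the lid shut, the orange rod through the staple at (210,155) and the knob turned down at (238,266). The small things are in place and the arm is clear.

```bash
python3 -c "
from bench import ctrl
print(ctrl.hand_in())"
```

```text
the job is handed in; nothing more can be done
None
```

I handed the job in with the lid pushed shut, the bolt pushed home through the staple and its knob pressed down to a firm stop; the final camera check agreed, the small things looked undisturbed, and no verdict came back.

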